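Snap the terminal cover onto the heating controller

TASK

Pick up the cover with the two clip arms and set it, fin up, over the open terminal box on the bench controller, then press it straight down until both arms have snapped under the box's rim catches and the cover stays fully home and level when you let go. Keep hold of it until it has snapped in, and press gently, by feel: the plastic cracks if it is pushed harder than 40 N. Leave the other things on the bench where they are.

Things in the scene. Friction and masses are not known exactly. Their poses are not given: they have to be found in the camera images.
- base: Controller: dark steel plate 130 x 120 x 10 mm (x, y, z) bolted to the bench, carrying an open grey plastic box 80 x 60 mm (x, y) centred on it between two low steel uprights (+-y, 64 mm high). Origin: centre of the plate's underside, at bench height; z up, x along the box's long side.
- rim_mid (a point): Point on the base, 98 mm up on the box's axis: mean rim height. The slotted bracket sets the box at another height each time, NOT measured: the rim lies 66 to 130 mm above the bench and does not yield. On each end wall (+-x) a sprung catch, 22 mm wide, sticks out 5 mm between 9 and 20 mm below the rim, sloped on its upper side; it yields inward and springs back.
- cover_grip (a point): Centre of the grip fin (60 x 14 x 32 mm in x, y, z) of the cover to fit: grey plastic, 85 to 170 g, standing upright on its arms. z up, x along fin and plate. The fin stands on a plate 108 x 73 x 4 mm: plate top 16 mm, underside 20 mm below this point. Fits either way round. Fully home this point is 20 to 21 mm above the rim (86 to 151 mm above the bench).
- cover_toes (a point): Point under the cover's middle level with its arms' lower ends, 47.5 mm below the fin's centre. The two rigid arms, 30 mm wide, hang 27.5 mm below the plate's underside at its +-x ends, 93 mm apart inside; each has a round 6 mm toe pointing inward, toes 83 mm apart. Skirts along the +-y edges hang 8 mm, 67 mm apart inside.
- plunger (a joint): White tamper-switch plunger in the box's middle, 6 mm proud of the rim, damped spring of 1 to 2.5 N. Value (m): 0 up, about 0.005 when held by a snapped cover. Push: toes meet catches with the plate 13 mm above the rim; over the next 9 mm it rises to 9-16 N (damped: more if pressed fast), drops at the snap; 4 mm on the plate lands hard on the rim. Plastic cracks above 40 N.
- blank_cover: Bystander: small plain grey cover without arms, 75 x 55 x 30 mm; origin under its centre. Not to be used.
- screwdriver: Bystander: black-handled screwdriver lying down, 200 mm long along its x, 26 mm thick; origin under its middle.
- screw_jar: Bystander: small glass jar with steel lid, 56 mm across, 65 mm high; origin under its centre.
- tape_roll: Bystander: roll of black tape lying flat, 84 mm across, 24 mm high; origin under its centre.
- mug: Bystander: white mug, 80 mm across, 92 mm high; origin under its centre.
- wrench: Bystander: steel wrench lying down, 180 mm long along its x; origin under its middle.
- carton: Bystander: cardboard box 90 x 130 x 70 mm; origin under its centre.
Mind the look-alikes: they are no part of the job. What is shaped like the part that bears cover_grip but pink or purple is not meant.

How it is judged:
By the outcome, as a careful person would: the job done as asked, in the order asked, and still so for the second after the job is handed in, with the robot touching nothing.
It also fails if it takes over 51 s, if anything falls off the work surface, if the arm or the gripper's body presses on something with over 40 N, if the wrist force passes 120 N, or if a joint passes its speed limit or range.

ROBOT

A 6-joint arm with a two-finger parallel gripper is mounted at the origin on the work surface. World frame = base frame: x ahead of the robot, y to its left, z up, the work surface at z = 0. Lengths are in m, angles in rad, forces in N, time in s.
With the tool pointing down it reaches from about 0.35 to 0.775 m from the base axis. Payload 7.3 kg.
Tool frame: the origin (TCP) lies at the very end of the fingers, on their centre line; the grasp point (between the pads) lies 19 mm behind it; z points along the fingers, x is the direction in which the jaws open and shut, and the axes are right-handed (so a half turn about z gives the same grasp; the last joint's range is limited). The gripper opens to 92 mm and grips with 3 to 60 N. Pads are 19 mm wide; open, the fingers measure 130 mm over their backs; the gripper's body (75 mm by 190 mm) begins 47 mm behind the grasp point.
Start: joints at [-1.286, 0.342, 1.524, -0, 1.275, -0.146], TCP at [0.219, -0.477, 0.227] pointing down, gripper open.
Joint ranges: [-2.53, 2.53], [-0.77, 2.02], [0.04, 2.7], [-1, 4.14], [0.28, 2.66], [-3.11, 3.11]. Speed limits (rad/s): [2.57, 2.57, 3.14, 3.14, 3.14, 3.14].

INTERFACE

Orientations are given as [roll, pitch, yaw] about the fixed x, y, z axes, in that order (R = Rz(yaw) Ry(pitch) Rx(roll)).
In Python, from cell import robot, read_camera, nets gives the robot as it stands. The module is installed in compiled form; this text tells all that it offers.
- The arm moves only by the tool carry_out, never from a script. Its arguments are lists of equal length, an entry for each row: "translation": the shift along the tool's x, y, z in m, a list of three; "turn": the turn, a rotation vector about the tool's x, y, z in rad, a list of three; "gripper": the gripper's target within -1 to 1 (shut at 1, half-way at 0, fully open at -1). A call has 1 to 10 rows; each row shifts and turns the commanded pose from where the row before left it, along the tool's axes as they then stand; what a row does not reach is not made up. A row lasts 1/10 s, in which the tool goes at most 50 mm and 8.59 degrees, less where a joint would pass 70% of its speed; a pose out of reach is approached as far as the arm can. A call with a gripper value outside its range is refused whole. The fingers move at their own pace and stop on an object; "squeeze" is the grip in N (left out, the last holds). Time passes only in rows, so rows that do not move let the fingers close. It gives the time, the measured TCP pose, the force and the opening at its end, in the units of the state.
- robot.observe(): the state, without advancing time (a new reading comes with each control period).
- read_camera(name): name is "side" or "top" or "wrist"; returns a dict with "img" (420x560x3 uint8, red, green, blue), "fx", "fy", "cx", "cy" (pixels), "world_from_camera" (4x4, takes a point from camera to world coordinates). Camera axes: x right, y down, z forward; pixel columns grow to the right and rows downward; lengths in m; the calibration is good to about 2 mm. A picture is of the moment at which its call begins. There is no depth.
- robot.hand_in(): hands the job in, once; it reports no verdict.
Trained networks look in a picture, given as the dict that the camera call returned (one of the last four; its "shot" number tells which), for a name from the list of things; names that differ only in an ending like _2 or _b are one class to them, and where a whole thing is asked for, a point or a joint stands for the part that bears it (a point fixed in the world has none). Each returns a list of dicts, best first, with "score" (0 to 1); they miss things now and then, are a little off and sometimes report something else, mostly with a low value. They report only what shows in the picture. A call takes as long as a camera call. They do not tell look-alikes from the thing itself.
- nets.regions_of(picture, name): "region" (420x560 bool, what is visible of it) and "pixel" ([column, row] in pixels, amid what is visible of it).
- nets.tip_of(picture, name): "pixel" ([column, row] in pixels: a listed point, or the origin of a listed thing).
The state is a dict: "time": time; "qpos": joint angles; "qvel": joint speeds; "joint_efforts": joint torques, N m; "tool_pos": TCP position; "tool_rot": TCP orientation; "contact_force": force on the tool from outside, world axes, zero at the start; "torque": the same for the moment, N m; "opening": finger opening in m.
Only numpy, scipy, OpenCV 4.12 (cv2) and the standard library are available. Lean on these libraries where they do the work, as an engineer would, in place of code of your own. Each camera call takes 0.05 s, during which the arm holds its last target. There are 200 camera calls.

## Working session

There is one attempt and no reset: what is moved stays moved. The work goes in short steps, Python scripts to look and compute and a tool call to move; the robot and the scene stay as the last step left them, time stands still between calls to the robot, and variables do not carry over. Pictures are saved under pics/ and viewed, about 8 in all and at most 12, crops included, and the job is handed in when it is done.

Besides the shell and the picture viewer there is one more tool, called after ">>>" by a JSON object that holds its "method" and its "body". carry_out: Moves the arm, as the interface text tells. Its arguments: {"type":"object","properties":{"translation":{"type":"array","items":{"type":"array","items":{"type":"number"}}},"turn":{"type":"array","items":{"type":"array","items":{"type":"number"}}},"gripper":{"type":"array","items":{"type":"number"}},"squeeze":{"type":"number"}},"required":["translation","turn","gripper"]}

```bash
mkdir -p pics
cat > h.py <<'E'
import numpy as np, cv2
from cell import robot, read_camera, nets
def ray(p,px):
    T=p["world_from_camera"]; d=np.array([(px[0]-p["cx"])/p["fx"],(px[1]-p["cy"])/p["fy"],1.])
    return T[:3,3],T[:3,:3]@d
def atz(p,px,z):
    o,d=ray(p,px); return o+d*(z-o[2])/d[2]
def tri(rs):
    A=np.zeros((3,3));b=np.zeros(3)
    for o,d in rs:
        d=d/np.linalg.norm(d);P=np.eye(3)-np.outer(d,d);A+=P;b+=P@o
    x=np.linalg.solve(A,b);return x,[np.linalg.norm(np.cross(x-o,d/np.linalg.norm(d))) for o,d in rs]
def proj(p,X):
    T=np.linalg.inv(p["world_from_camera"]);c=T[:3,:3]@np.asarray(X)+T[:3,3]
    return np.array([p["fx"]*c[0]/c[2]+p["cx"],p["fy"]*c[1]/c[2]+p["cy"]])
def save(p,n): cv2.imwrite("pics/"+n,p["img"][:,:,::-1])
E
python3 - <<'E'
from h import *
np.set_printoptions(precision=4,suppress=True)
t=read_camera("top");s=read_camera("side")
cv2.imwrite("pics/a.png",cv2.resize(np.hstack([t["img"],s["img"]])[:,:,::-1],(800,300),interpolation=cv2.INTER_AREA))
save(t,"top.png");save(s,"side.png")
for p,n in((t,"top"),(s,"side")):
    print(n,p["world_from_camera"][:3,3],p["world_from_camera"][:3,2])
    for k in["base","rim_mid","cover_grip","cover_toes","plunger"]:
        print(k,[(np.round(r["pixel"],1),round(r["score"],2)) for r in nets.tip_of(p,k)],'|',[(np.round(r["pixel"]),round(r["score"],2),r["region"].sum()) for r in nets.regions_of(p,k)])
print(robot.observe())
E
```

```text
top [ 0.4409 -0.0382  1.2535] [ 0.1087 -0.0061 -0.9941]
base [(array([331. , 230.8]), 0.9)] | [(array([332., 234.]), 0.98, np.int64(1874))]
rim_mid [(array([337.1, 231.9]), 0.88)] | [(array([331., 235.]), 0.77, np.int64(1847))]
cover_grip [(array([156.7, 291.2]), 0.96), (array([152.3, 158.1]), 0.85), (array([206.9, 178.3]), 0.84), (array([226.5, 288.6]), 0.8), (array([189.1, 234.9]), 0.61)] | [(array([226., 291.]), 0.94, np.int64(1037)), (array([203., 180.]), 0.92, np.int64(915)), (array([162., 293.]), 0.92, np.int64(1030)), (array([154., 162.]), 0.82, np.int64(968)), (array([191., 231.]), 0.63, np.int64(925))]
cover_toes [(array([206.7, 178.1]), 0.97), (array([223.5, 288.4]), 0.94), (array([152.9, 161.6]), 0.91), (array([164.7, 292.8]), 0.89), (array([197.1, 234.3]), 0.74)] | [(array([161., 292.]), 0.81, np.int64(1068)), (array([205., 180.]), 0.6, np.int64(969)), (array([197., 232.]), 0.59, np.int64(1033)), (array([152., 158.]), 0.57, np.int64(926))]Traceback (most recent call last):
  File "<stdin>", line 9, in <module>
ValueError: it knows: base, blank_cover, carton, cover_grip, cover_toes, mug, rim_mid, screw_jar, screwdriver, tape_roll, wrench
```

View pics/top.png

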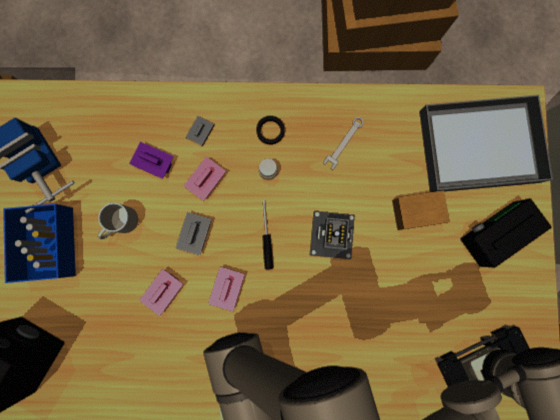

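View pics/side.png

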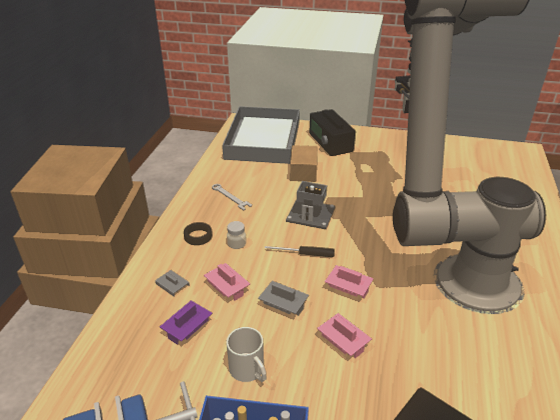

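The top view shows five covers of the armed shape: grey at (194,233), pink at (206,179), (162,292) and (227,288), and purple at (152,160). The small grey one at (200,131) is the blank. The grey one at (194,233) in top and (284,297) in side fits the description: it's grey, large and has a fin. The controller is at (332,234).

Run:
```python
from h import *
np.set_printoptions(precision=4,suppress=True)
t=read_camera("top");s=read_camera("side")
for p,n in((t,"top"),(s,"side")):
    print(n,p["world_from_camera"][:3,3],p["fx"])
    for k in["base","rim_mid","cover_grip","cover_toes"]:
        print(k,[(np.round(r["pixel"],1),round(r["score"],2)) for r in nets.tip_of(p,k)])
# yaw from colour masks in top: grey cover plate
def near(p,k,c):
    return min(nets.tip_of(p,k),key=lambda r:np.hypot(*(np.array(r["pixel"])-c)))["pixel"]
for k,ct,cs in(("cover_grip",(194,233),(284,293)),("cover_toes",(194,233),(284,300)),("base",(332,234),(311,215)),("rim_mid",(335,234),(312,190))):
    a=near(t,k,ct);b=near(s,k,cs);print(k,a,b,*tri([ray(t,a),ray(s,b)]))
for k,c,z in(("cover_grip",(194,233),.03),("base",(332,234),.01)):
    r=min(nets.regions_of(t,k),key=lambda r:np.hypot(*(np.array(r["pixel"])-c)))
    m=r["region"].astype(np.uint8);q=cv2.boxPoints(cv2.minAreaRect(cv2.findNonZero(m)))
    P=np.array([atz(t,x,z)[:2] for x in q]);e=np.diff(np.vstack([P,P[:1]]),axis=0)
    print(k,P.mean(0),[(round(np.hypot(*v),4),round(np.degrees(np.arctan2(v[1],v[0])),1)) for v in e])
A=cv2.resize(t["img"][190:275,150:235],(400,400),interpolation=cv2.INTER_CUBIC);B=cv2.resize(s["img"][255:340,240:325],(400,400),interpolation=cv2.INTER_CUBIC)
cv2.imwrite("pics/crop.png",np.hstack([A,B])[:,:,::-1])
o=robot.observe();print({k:np.round(o[k],3) for k in("time","tool_pos","tool_rot","contact_force","opening")})
```

```text
top [ 0.4409 -0.0382  1.2535] 429.20727589723134
base [(array([331. , 234.2]), 0.81), (array([344.7, 144.1]), 0.53), (array([334.8, 232.8]), 0.41)]
rim_mid [(array([339.3, 232.4]), 0.67)]
cover_grip [(array([226.2, 289. ]), 0.96), (array([188.4, 231.7]), 0.91), (array([203.8, 177.9]), 0.9), (array([153.7, 158.7]), 0.76), (array([160.8, 291.5]), 0.61)]
cover_toes [(array([165.4, 292.8]), 0.93), (array([224.9, 287.5]), 0.71), (array([206.3, 178.8]), 0.68), (array([198.6, 235.5]), 0.67)]
side [0.2915 1.1091 0.9774] 519.6833684396283
base [(array([309.4, 211.5]), 0.98), (array([301.4, 253.8]), 0.26)]
rim_mid [(array([310.8, 189.9]), 0.88)]
cover_grip [(array([283.2, 288.5]), 0.87), (array([348.9, 274.8]), 0.81), (array([184.5, 316.9]), 0.81), (array([342.2, 327.9]), 0.78), (array([228.2, 274.7]), 0.62)]
cover_toes [(array([345.8, 341.3]), 0.85), (array([229.4, 284.6]), 0.84), (array([285.6, 303.8]), 0.81), (array([182. , 327.5]), 0.64), (array([348.4, 286.5]), 0.61)]
cover_grip [188.4, 231.7] [283.2, 288.5] [0.4922 0.2059 0.0646] [np.float64(0.0017606779810265673), np.float64(0.001760677
[... 287 characters left out ...]
id [339.3, 232.4] [310.8, 189.9] [ 0.4954 -0.2078  0.0875] [np.float64(0.0005599330498369764), np.float64(0.0005599330498370536)]
cover_grip [0.4923 0.1991] [(np.float64(0.1099), np.float64(-16.6)), (np.float64(0.0781), np.float64(-107.9)), (np.float64(0.1097), np.float64(163.0)), (np.float64(0.0773), np.float64(72.3))]
base [ 0.4933 -0.1968] [(np.float64(0.1303), np.float64(-4.7)), (np.float64(0.1211), np.float64(-94.2)), (np.float64(0.1303), np.float64(174.7)), (np.float64(0.1198), np.float64(85.8))]
{'time': np.float64(1.5), 'tool_pos': array([ 0.219, -0.477,  0.227]), 'tool_rot': array([ 3.142, -0.   , -1.14 ]), 'contact_force': array([0.607, 0.561, 0.398]), 'opening': np.float64(0.092)}
```

View pics/crop.png

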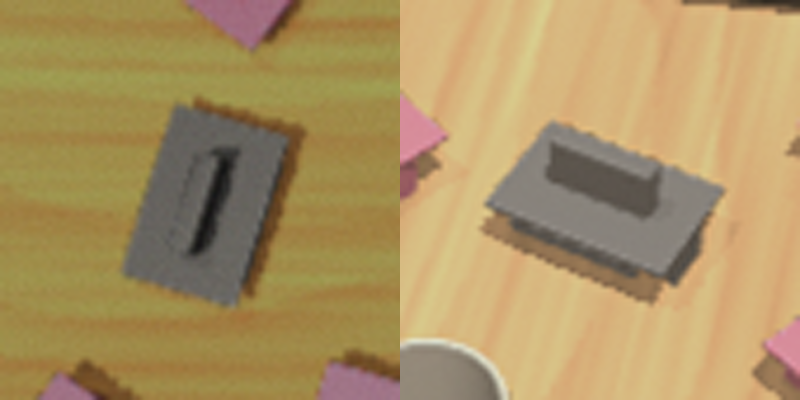

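The crop confirms a grey cover with a fin and arms, at about (0.491, 0.199) with yaw about -17°. The controller is at about (0.494, -0.196) with yaw about -4.5°. On the way I'll look at the controller from above.

>>> {"method": "carry_out", "body": {"translation": [[0,0,-0.01],[0,0,-0.01],[0,0,-0.01],[0,0,0]], "turn": [[0,0,0.1275],[0,0,0.1275],[0,0,0.1275],[0,0,0.1275]], "gripper": [-1,-1,-1,-1]}}

```text
time: 1.9
tool_pos: [0.2195, -0.4777, 0.2582]
tool_rot: [-3.141, -0.003, -1.655]
contact_force: [1.3, -0.5, 0.4]
opening: 0.0921
```

>>> {"method": "carry_out", "body": {"translation": [[-0.03,-0.025,0],[-0.03,-0.025,0],[-0.03,-0.025,0],[-0.03,-0.025,0],[-0.03,-0.025,0],[-0.03,-0.025,0],[-0.03,-0.025,0],[-0.03,-0.025,0],[-0.03,-0.025,0],[-0.03,-0.025,0]], "turn": [[0,0,0],[0,0,0],[0,0,0],[0,0,0],[0,0,0],[0,0,0],[0,0,0],[0,0,0],[0,0,0],[0,0,0]], "gripper": [-1,-1,-1,-1,-1,-1,-1,-1,-1,-1]}}

```text
time: 2.9
tool_pos: [0.4932, -0.1965, 0.2568]
tool_rot: [-3.141, -0.0, -1.65]
contact_force: [-0.5, 0.2, 0.5]
opening: 0.0917
```

Run:
```python
from h import *
np.set_printoptions(precision=4,suppress=True)
w=read_camera("wrist");save(w,"w1.png")
o=robot.observe();print({k:np.round(o[k],4) for k in("time","tool_pos","tool_rot","contact_force","opening")})
print(w["world_from_camera"],w["fx"])
for k in("base","rim_mid"):
  print(k,[(np.round(r["pixel"],1),round(r["score"],2)) for r in nets.tip_of(w,k)])
```

```text
{'time': np.float64(2.95), 'tool_pos': array([ 0.4964, -0.1924,  0.2567]), 'tool_rot': array([-3.1391,  0.0027, -1.647 ]), 'contact_force': array([1.0563, 2.806 , 0.3361]), 'opening': np.float64(0.0917)}
[[-0.0795 -0.9618 -0.262   0.5627]
 [-0.9968  0.077   0.0198 -0.2023]
 [ 0.0011  0.2628 -0.9649  0.4145]
 [ 0.      0.      0.      1.    ]] 290.68066573558144
base [(array([283.8, 177.1]), 0.59)]
rim_mid []
```

View pics/w1.png

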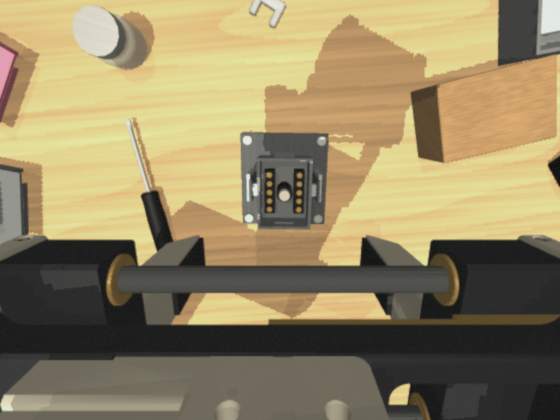

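The wrist view shows the controller square in the picture: plate corners at about (242,134), (328,132), (326,227) and (242,227). The box's long side runs up the image (world x), with uprights at columns 251 and 318. Next is an enlarged crop to get the edges.

Run:
```python
import cv2
i=cv2.imread("pics/w1.png")[125:235,230:340]
i=cv2.convertScaleAbs(i,alpha=1.8,beta=10)
i=cv2.resize(i,None,fx=5.4,fy=5.4,interpolation=cv2.INTER_CUBIC)
for k in range(0,110,10):
    cv2.putText(i,str(230+k),(int(k*5.4),10),0,.35,(0,0,255));cv2.putText(i,str(125+k),(0,int(k*5.4)+4),0,.35,(0,0,255))
    cv2.line(i,(int(k*5.4),12),(int(k*5.4),20),(0,0,255));cv2.line(i,(24,int(k*5.4)),(32,int(k*5.4)),(0,0,255))
cv2.imwrite("pics/w1c.png",i)
```

```text
(no output)
```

View pics/w1c.png

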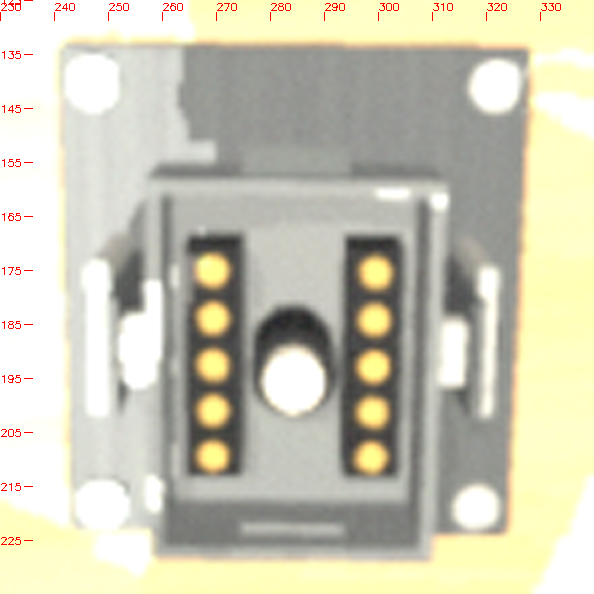

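Run:
```python
from h import *
from scipy.optimize import least_squares
np.set_printoptions(precision=4,suppress=True)
w=read_camera("wrist")
print(w["world_from_camera"][:3,3],robot.observe()["tool_pos"],robot.observe()["tool_rot"])
def fit(pts,L,W,z0,freez):
    def f(v):
        c,s=np.cos(v[2]),np.sin(v[2]);z=v[3] if freez else z0
        return np.concatenate([proj(w,[v[0]+c*a-s*b,v[1]+s*a+c*b,z])-p for (a,b),p in zip([(L/2,W/2),(L/2,-W/2),(-L/2,-W/2),(-L/2,W/2)],pts)])
    r=least_squares(f,[.49,-.2,-.08,.1],x_scale=[.01,.01,.1,.01]);print(r.x,np.degrees(r.x[2]),r.fun)
fit([(257.5,158),(312,158.5),(309.5,228.5),(258.5,228.5)],.08,.06,0,True)
fit([(241.5,133.5),(328,133.5),(324.5,223.5),(242.5,223)],.13,.12,.01,False)
```

```text
[ 0.5628 -0.2018  0.4141] [ 0.4923 -0.1972  0.2565] [ 3.141  -0.0003 -1.6479]
[ 0.4903 -0.199  -0.0832  0.0958] -4.769388901799292 [-0.417   0.335   0.3375  0.2425  0.4421 -0.1337 -0.3568 -0.4823]
[ 0.4911 -0.1994 -0.0837  0.1   ] -4.793439914086095 [-1.4574 -1.164   1.1069 -0.4472  0.1457  1.0537  0.2375  0.9668]
```

>>> {"method": "carry_out", "body": {"translation": [[0,0,0],[0,0,0],[-0.047,0.0146,0],[-0.047,0.0146,0],[-0.047,0.0146,0],[-0.047,0.0146,0],[-0.047,0.0146,0.01],[-0.047,0.0146,0.01],[-0.047,0.0146,0.01],[-0.047,0.0146,0.01]], "turn": [[0,0,0.109],[0,0,0.109],[0,0,0],[0,0,0],[0,0,0],[0,0,0],[0,0,0],[0,0,0],[0,0,0],[0,0,0]], "gripper": [-1,-1,-1,-1,-1,-1,-1,-1,-1,-1]}}

```text
time: 4.1
tool_pos: [0.4906, 0.1954, 0.2168]
tool_rot: [-3.141, -0.0, -1.87]
contact_force: [1.8, 0.6, -0.6]
opening: 0.0919
```

>>> {"method": "carry_out", "body": {"translation": [[0,0,0],[0,0,0]], "turn": [[0,0,0],[0,0,0]], "gripper": [-1,-1]}}

```text
time: 4.3
tool_pos: [0.4904, 0.1946, 0.2166]
tool_rot: [3.141, -0.001, -1.867]
contact_force: [0.2, -0.8, -0.2]
opening: 0.0918
```

Run:
```python
from h import *
np.set_printoptions(precision=4,suppress=True)
w=read_camera("wrist");save(w,"w2.png")
o=robot.observe();print({k:np.round(o[k],4) for k in("time","tool_pos","tool_rot","contact_force","opening")})
np.save("w2T.npy",w["world_from_camera"])
for k in("cover_grip","cover_toes"):
  for r in nets.tip_of(w,k)[:3]:print(k,r["pixel"],r["score"],atz(w,r["pixel"],.0475 if k=="cover_grip" else 0))
i=w["img"][:,:,::-1]; i=cv2.convertScaleAbs(i[80:260,180:400],alpha=1.6,beta=10)
i=cv2.resize(i,None,fx=3.3,fy=3.3,interpolation=cv2.INTER_CUBIC)
for k in range(0,220,20): cv2.putText(i,str(180+k),(int(k*3.3),10),0,.35,(0,0,255));cv2.putText(i,str(80+k),(0,int(k*3.3)+4),0,.35,(0,0,255))
cv2.imwrite("pics/w2c.png",i)
```

```text
{'time': np.float64(4.35), 'tool_pos': array([0.4908, 0.1938, 0.2169]), 'tool_rot': array([-3.1413, -0.0008, -1.8687]), 'contact_force': array([-0.3826, -1.4201, -0.1782]), 'opening': np.float64(0.092)}
cover_grip [276.2, 188.9] 0.97 [0.4942 0.1996 0.0475]
cover_grip [95.3, 29.8] 0.89 [0.7016 0.3241 0.0475]
cover_grip [257.6, 31.5] 0.87 [0.6529 0.1697 0.0475]
cover_toes [277.2, 182.8] 0.77 [0.4924 0.1997 0.    ]
cover_toes [118.2, 42.7] 0.63 [0.7028 0.3267 0.    ]
cover_toes [259.3, 47.3] 0.61 [0.6507 0.1723 0.    ]
```

View pics/w2c.png

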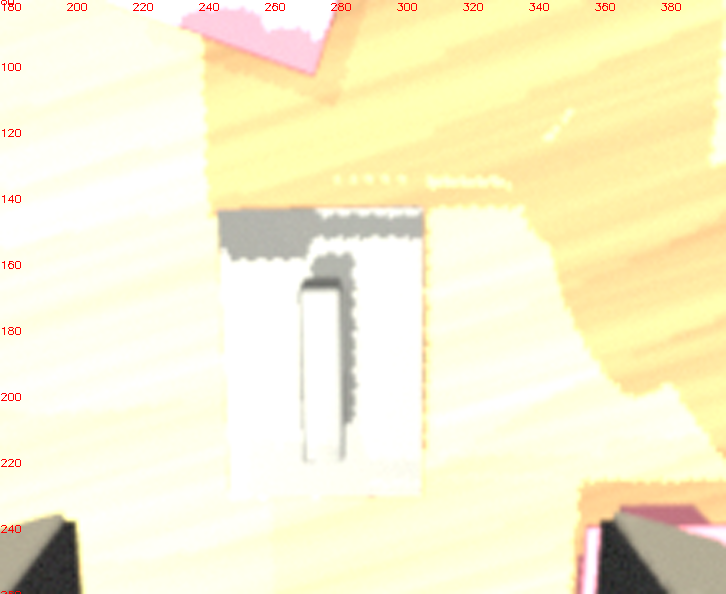

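The crop shows the grey cover: plate corners at about (243,143), (305,143), (304,229) and (247,230), with the fin top at columns 268-280 and rows 167-219. It's nearly square to the tool.

Run:
```python
from h import *
from scipy.optimize import least_squares
np.set_printoptions(precision=4,suppress=True)
w=read_camera("wrist"); w["world_from_camera"]=np.load("w2T.npy")
def fit(pts,L,W,z):
    def f(v):
        c,s=np.cos(v[2]),np.sin(v[2])
        return np.concatenate([proj(w,[v[0]+c*a-s*b,v[1]+s*a+c*b,z])-p for (a,b),p in zip([(L/2,W/2),(L/2,-W/2),(-L/2,-W/2),(-L/2,W/2)],pts)])
    r=least_squares(f,[.49,.2,-.3],x_scale=[.01,.01,.1]);v=r.x;print(v,np.degrees(v[2]),r.fun)
    d=v[:2]-robot.observe()["tool_pos"][:2];y=robot.observe()["tool_rot"][2];print("tool x,y",d@[np.cos(y),np.sin(y)],d@[np.sin(y),-np.cos(y)])
fit([(243,143),(305,143),(304.5,229.5),(246,229.5)],.108,.073,.0315)
fit([(268.5,167.5),(279.5,167.5),(281,219),(269.5,220)],.06,.014,.0635)
```

```text
[ 0.4926  0.2024 -0.2917] -16.71280704121725 [-0.5894 -0.7157  0.7768 -1.0378 -0.1468  0.9001 -0.055   1.2062]
tool x,y -0.009136714249378146 0.0013468979903776888
[ 0.4921  0.2018 -0.2789] -15.98094302910437 [-1.0993 -0.5996  1.0092 -0.8344  0.5346  1.1931 -0.4394  0.4101]
tool x,y -0.008397805154175377 0.0015591438994610937
```

>>> {"method": "carry_out", "body": {"translation": [[-0.0085,0.0015,0.02],[0,0,0.035],[0,0,0.035],[0,0,0.035],[0,0,0.03],[0,0,0.015],[0,0,0.008],[0,0,0.003],[0,0,0]], "turn": [[0,0,-0.008],[0,0,0],[0,0,0],[0,0,0],[0,0,0],[0,0,0],[0,0,0],[0,0,0],[0,0,0]], "gripper": [-1,-1,-1,-1,-1,-1,-1,-1,-1]}}

```text
time: 5.4
tool_pos: [0.4923, 0.2032, 0.0364]
tool_rot: [-3.141, 0.0, -1.861]
contact_force: [0.7, -1.0, 1.0]
opening: 0.0919
```

>>> {"method": "carry_out", "body": {"translation": [[0,0,0],[0,0,0],[0,0,0],[0,0,0],[0,0,0],[0,0,0],[0,0,0],[0,0,0]], "turn": [[0,0,0],[0,0,0],[0,0,0],[0,0,0],[0,0,0],[0,0,0],[0,0,0],[0,0,0]], "gripper": [0,0.3,0.6,0.8,1,1,1,1], "squeeze": 45}}

```text
time: 6.2
tool_pos: [0.4917, 0.2036, 0.0358]
tool_rot: [3.142, -0.0, -1.86]
contact_force: [0.4, 0.3, 0.1]
opening: 0.0323
```

>>> {"method": "carry_out", "body": {"translation": [[0,0,0],[0,0,0],[0,0,0],[0,0,0],[0,0,0],[0,0,0]], "turn": [[0,0,0],[0,0,0],[0,0,0],[0,0,0],[0,0,0],[0,0,0]], "gripper": [1,1,1,1,1,1]}}

```text
time: 6.8
tool_pos: [0.4917, 0.2036, 0.0358]
tool_rot: [3.142, -0.0, -1.86]
contact_force: [0.3, -1.0, -0.4]
opening: 0.0138
```

Gripped, with an opening of 13.8 mm that matches the 14 mm fin. Now I lift it and carry it to a point above the controller.

>>> {"method": "carry_out", "body": {"translation": [[0,0,-0.01],[0,0,-0.02],[0,0,-0.03],[0,0,-0.035],[0,0,-0.035],[0,0,-0.03],[0,0,-0.02],[0,0,0]], "turn": [[0,0,0],[0,0,0],[0,0,0],[0,0,0],[0,0,-0.0515],[0,0,-0.0515],[0,0,-0.0515],[0,0,-0.0515]], "gripper": [1,1,1,1,1,1,1,1], "squeeze": 60}}

```text
time: 7.6
tool_pos: [0.4931, 0.2042, 0.22]
tool_rot: [-3.135, 0.002, -1.652]
contact_force: [0.1, 0.1, -1.6]
opening: 0.0133
```

>>> {"method": "carry_out", "body": {"translation": [[0.03,-0.0025,0],[0.045,-0.0037,0],[0.045,-0.0037,0],[0.045,-0.0037,0],[0.045,-0.0037,0],[0.045,-0.0037,0],[0.045,-0.0037,0],[0.045,-0.0037,0],[0.035,-0.003,0],[0.02,-0.0016,0]], "turn": [[0,0,0],[0,0,0],[0,0,0],[0,0,0],[0,0,0],[0,0,0],[0,0,0],[0,0,0],[0,0,0],[0,0,0]], "gripper": [1,1,1,1,1,1,1,1,1,1]}}

```text
time: 8.6
tool_pos: [0.491, -0.2005, 0.2165]
tool_rot: [-3.141, -0.001, -1.656]
contact_force: [0.3, 0.8, -0.7]
opening: 0.0135
```

>>> {"method": "carry_out", "body": {"translation": [[0,0,0],[0,0,0],[0,0,0]], "turn": [[0,0,0],[0,0,0],[0,0,0]], "gripper": [1,1,1]}}

```text
time: 8.9
tool_pos: [0.4913, -0.1966, 0.2162]
tool_rot: [-3.142, 0.0, -1.653]
contact_force: [0.5, -0.0, -1.0]
opening: 0.0135
```

Run:
```python
from h import *
np.set_printoptions(precision=4,suppress=True)
P={n:read_camera(n) for n in("wrist","side","top")}
o=robot.observe();print({k:np.round(o[k],4) for k in("time","tool_pos","tool_rot","contact_force","opening")})
import pickle;pickle.dump(P,open("P3.pkl","wb"))
C={n:proj(P[n],o["tool_pos"]) for n in P};print(C)
for n in("wrist","side"):
  for k in("cover_grip","cover_toes","rim_mid"): print(n,k,[(np.round(r["pixel"],1),round(r["score"],2)) for r in nets.tip_of(P[n],k)][:5])
a=P["wrist"]["img"][110:360,130:430]; a=cv2.resize(a,(480,400))
c=np.array(C["side"]).astype(int); b=P["side"]["img"][c[1]-50:c[1]+75,c[0]-50:c[0]+50]; b=cv2.resize(b,(320,400),interpolation=cv2.INTER_CUBIC)
cv2.imwrite("pics/c3.png",cv2.convertScaleAbs(np.hstack([a,b])[:,:,::-1],alpha=1.5,beta=10)); print(c)
```

```text
{'time': np.float64(9.05), 'tool_pos': array([ 0.4915, -0.1966,  0.2161]), 'tool_rot': array([-3.1414, -0.    , -1.6525]), 'contact_force': array([-0.0595,  0.2212, -0.5461]), 'opening': np.float64(0.0138)}
{'wrist': array([281.4031, 250.6208]), 'side': array([313.1812, 155.2727]), 'top': array([342.3896, 231.3394])}
wrist cover_grip [(array([280.5, 257.1]), 0.96), (array([ 63.9, 326.7]), 0.79)]
wrist cover_toes [(array([ 85.6, 302.2]), 0.75)]
wrist rim_mid []
side cover_grip [(array([344.8, 274.6]), 0.84), (array([226.8, 276.4]), 0.82), (array([185. , 315.2]), 0.77), (array([342.9, 326.8]), 0.69), (array([310.4, 148.4]), 0.61)]
side cover_toes [(array([342.2, 340.2]), 0.96), (array([186. , 327.1]), 0.86), (array([228.2, 289.8]), 0.7), (array([347.3, 285.7]), 0.67), (array([314.3, 166.2]), 0.59)]
side rim_mid [(array([311.1, 193.5]), 0.72), (array([170.3, 283.3]), 0.47)]
[313 155]
```

View pics/c3.png

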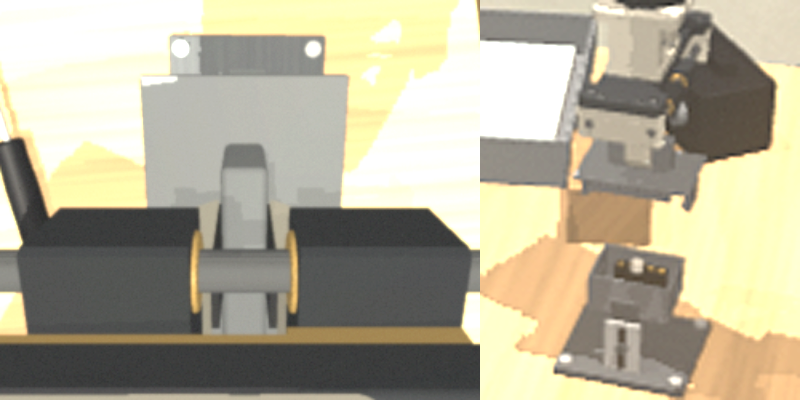

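Run:
```python
from h import *
import pickle
np.set_printoptions(precision=4,suppress=True)
P=pickle.load(open("P3.pkl","rb"));w=P["wrist"]
def edge(im,ctr,d,n=5,L=7):  # subpixel edge by max gradient along d
    g=cv2.GaussianBlur(cv2.cvtColor(im,cv2.COLOR_RGB2GRAY),(0,0),.8).astype(float)
    t=np.arange(-L,L+.1,.1);v=cv2.remap(g.astype(np.float32),(ctr[0]+t*d[0]).astype(np.float32)[None],(ctr[1]+t*d[1]).astype(np.float32)[None],cv2.INTER_LINEAR)[0]
    k=np.argmax(abs(np.gradient(v)));return np.array(ctr)+t[k]*np.array(d)
im=w["img"]
for nm,z,L,pts in(("cover",.2118,.054,[(230,157),(250,157),(300,157),(330,157)]),("base",.01,.065,[(243,132.5),(260,132.5),(300,132.5),(326,132.5)])):
    e=np.array([atz(w,edge(im,p,(0,1),L=4),z)[:2] for p in pts]);f=np.polyfit(e[:,1],e[:,0],1);print(nm,"x edge yaw",np.degrees(-np.arctan(f[0])))
    mid=[]
    for zz,(l,r) in(((z),([(218.5,170),(347,170)] if nm=="cover" else [(236.5,145),(332.5,145)])),):
        a=atz(w,edge(im,l,(1,0),L=4),zz);b=atz(w,edge(im,r,(1,0),L=4),zz);m=(a+b)/2;print(" width",np.linalg.norm((a-b)[:2]),"mid",m)
    y=-.0834;n=np.array([np.cos(y),np.sin(y)]);tt=np.array([-n[1],n[0]])
    dn=(e@n).mean()-L; dt=m[:2]@tt; print(" centre",dn*n+dt*tt)
# wrist-based tool comparision
T=w["world_from_camera"];print(T[:3,3])
```

```text
cover x edge yaw -5.893875890217701
 width 0.07259784561900835 mid [ 0.538  -0.201   0.2118]
 centre [ 0.492  -0.1971]
base x edge yaw -5.474889071137882
 width 0.1189398427425224 mid [ 0.5402 -0.2031  0.01  ]
 centre [ 0.4896 -0.1989]
[ 0.5608 -0.2028  0.3738]
```

>>> {"method": "carry_out", "body": {"translation": [[0.0018,0.0013,0.015],[0,0,0.02],[0,0,0.02],[0,0,0.012],[0,0,0.003],[0,0,0],[0,0,0]], "turn": [[0,0,0],[0,0,0],[0,0,0],[0,0,0],[0,0,0],[0,0,0],[0,0,0]], "gripper": [1,1,1,1,1,1,1]}}

```text
time: 10.05
tool_pos: [0.4905, -0.1997, 0.1468]
tool_rot: [-3.14, -0.001, -1.654]
contact_force: [-0.2, -0.2, -1.5]
opening: 0.0132
```

Run:
```python
from h import *
np.set_printoptions(precision=4,suppress=True)
P={n:read_camera(n) for n in("wrist","side","top")}
o=robot.observe();print({k:np.round(o[k],4) for k in("time","tool_pos","tool_rot","contact_force","opening")})
import pickle;pickle.dump(P,open("P4.pkl","wb"))
s=P["side"];c=proj(s,[.49,-.199,.1]).astype(int);x0,y0=c[0]-40,c[1]-42
print(x0,y0)
b=cv2.convertScaleAbs(s["img"][y0:y0+75,x0:x0+80][:,:,::-1],alpha=1.7,beta=10);b=cv2.resize(b,None,fx=8,fy=8,interpolation=cv2.INTER_CUBIC)
for k in range(0,80,10): cv2.putText(b,str(x0+k),(k*8,10),0,.4,(0,0,255));cv2.putText(b,str(y0+k),(0,k*8+4),0,.4,(0,0,255))
cv2.imwrite("pics/c4.png",b)
```

```text
{'time': np.float64(10.2), 'tool_pos': array([ 0.4903, -0.1996,  0.1467]), 'tool_rot': array([-3.1401, -0.0008, -1.6539]), 'contact_force': array([-0.2697,  0.5871, -0.1039]), 'opening': np.float64(0.014)}
272 146
```

View pics/c4.png

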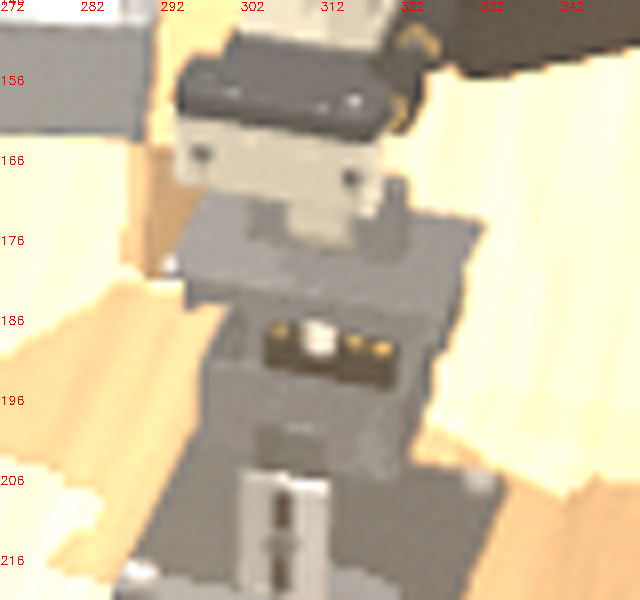

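Run:
```python
from h import *
import pickle
np.set_printoptions(precision=2,suppress=True,linewidth=150)
P=pickle.load(open("P4.pkl","rb"));s=P["side"]
g=cv2.cvtColor(s["img"],cv2.COLOR_RGB2LAB).astype(np.float32)
y=-.0834;R=np.array([[np.cos(y),-np.sin(y)],[np.sin(y),np.cos(y)]])
def pt(c,a,b,z): return proj(s,[*(np.array(c)+R@[a,b]),z])
def pred(c,a,b,z1,z0,row):
    p,q=pt(c,a,b,z1),pt(c,a,b,z0);return p[0]+(q[0]-p[0])*(row-p[1])/(q[1]-p[1]),p,q
def meas(row,x):
    r=cv2.GaussianBlur(g,(0,0),.6)[row,int(x)-5:int(x)+7];d=np.linalg.norm(np.diff(r,axis=0),axis=1)
    k=d.argmax();lo,hi=max(k-1,0),min(k+2,len(d));return int(x)-5+.5+(d[lo:hi]*np.arange(lo,hi)).sum()/d[lo:hi].sum(), d.max()
B=(.4905,-.199);C=robot.observe()["tool_pos"][:2];print(C)
e=[]
for nm,c,a,b,z1,z0,rows in(("boxL",B,.04,.03,.093,.03,range(191,200)),("boxR",B,-.04,-.03,.093,.03,range(188,204)),):
    print(nm,pred(c,a,b,z1,z0,195)[1:])
    print(np.array([[r,pred(c,a,b,z1,z0,r)[0],*meas(r,pred(c,a,b,z1,z0,r)[0])] for r in rows]))
for nm,a,b in(("armL",.0525,.015),("plateFL",.054,.0365),("plateBR",-.054,-.0365),("plateFR",-.054,.0365),("plateBL",.054,-.0365)):
    print(nm,pt(C,a,b,.1424),pt(C,a,b,.1384))
print("toes L/R", pt(C,.054,.015,.111),pt(C,-.054,-.015,.111),"rim",[pt(B,a*.04,b*.03,.096) for a,b in((1,1),(-1,1),(-1,-1),(1,-1))])
for r in range(172,188): print(r,meas(r,295),meas(r,329))
```

```text
[ 0.49 -0.2 ]
boxL (array([296.77, 193.23]), array([296.39, 210.08]))
[[191.   296.82 296.39  35.91]
 [192.   296.79 296.23  33.49]
 [193.   296.77 296.19  30.53]
 [194.   296.75 296.17  29.53]
 [195.   296.73 296.16  29.56]
 [196.   296.7  296.17  29.42]
 [197.   296.68 296.17  28.88]
 [198.   296.66 296.15  27.73]
 [199.   296.64 295.68  26.27]]
boxR (array([327.21, 187.17]), array([326.12, 203.9 ]))
[[188.   327.15 328.23  54.42]
 [189.   327.09 327.79  47.66]
 [190.   327.02 326.6   37.16]
 [191.   326.96 326.2   52.48]
 [192.   326.89 326.1   55.71]
 [193.   326.83 326.1   54.44]
 [194.   326.76 326.1   53.18]
 [195.   326.7  325.76  52.31]
 [196.   326.63 325.44  51.81]
 [197.   326.57 324.76  48.84]
 [198.   326.5  324.62  52.32]
 [199.   326.44 324.39  40.05]
 [200.   326.38 323.69  31.61]
 [201.   326.31 323.32  33.47]
 [202.   326.25 323.18  30.87]
 [203.   326.18 331.33  20.95]]
armL [294.56 176.07] [294.54 177.2 ]
plateFL [292.03 179.69] [292.02 180.83]
plateBR [333.21 173.04] [333.13 174.17]
plateFR [327.56 185.74] [327.48 186.88]
plateBL [298.82 167.42] [298.79 168.54]

[... 1269 characters left out ...]
oat32(48.574417))
182 (np.float64(294.3261617212579), np.float32(51.027622)) (np.float64(329.86755176200495), np.float32(50.29923))
183 (np.float64(294.29124366002367), np.float32(40.15299)) (np.float64(329.7305626336377), np.float32(53.210255))
184 (np.float64(294.2388990819507), np.float32(26.513365)) (np.float64(329.6135706524864), np.float32(54.50199))
185 (np.float64(299.40549691545226), np.float32(29.765648)) (np.float64(329.42899256386977), np.float32(54.292423))
186 (np.float64(298.6685282765976), np.float32(31.620804)) (np.float64(328.8771546362188), np.float32(48.33528))
187 (np.float64(298.36814886901266), np.float32(33.2235)) (np.float64(328.49841053121156), np.float32(53.32552))
```

Side and wrist estimates of box x differ by about 2 mm, so I'll split the difference and use contact force once the toes straddle the rim.

>>> {"method": "carry_out", "body": {"translation": [[0,-0.001,0.005],[0,0,0.005],[0,0,0.002],[0,0,0.002],[0,0,0.001],[0,0,0]], "turn": [[0,0,0],[0,0,0],[0,0,0],[0,0,0],[0,0,0],[0,0,0]], "gripper": [1,1,1,1,1,1]}}

```text
time: 10.8
tool_pos: [0.4908, -0.1994, 0.1307]
tool_rot: [3.141, 0.0, -1.654]
contact_force: [-1.0, 0.4, -1.1]
opening: 0.0137
```

>>> {"method": "carry_out", "body": {"translation": [[0,0,0.001],[0,0,0.001],[0,0,0.001],[0,0,0]], "turn": [[0,0,0],[0,0,0],[0,0,0],[0,0,0]], "gripper": [1,1,1,1]}}

```text
time: 11.2
tool_pos: [0.4908, -0.1994, 0.1278]
tool_rot: [3.141, 0.0, -1.654]
contact_force: [-0.1, -0.2, -0.9]
opening: 0.0138
```

>>> {"method": "carry_out", "body": {"translation": [[0,0,0.001],[0,0,0.001],[0,0,0.001],[0,0,0]], "turn": [[0,0,0],[0,0,0],[0,0,0],[0,0,0]], "gripper": [1,1,1,1]}}

```text
time: 11.6
tool_pos: [0.4908, -0.1994, 0.1247]
tool_rot: [3.141, 0.0, -1.654]
contact_force: [0.2, -0.6, -1.2]
opening: 0.0137
```

>>> {"method": "carry_out", "body": {"translation": [[0,0,0.001],[0,0,0.001],[0,0,0]], "turn": [[0,0,0],[0,0,0],[0,0,0]], "gripper": [1,1,1]}}

```text
time: 11.9
tool_pos: [0.4908, -0.1994, 0.1228]
tool_rot: [3.141, 0.0, -1.654]
contact_force: [-0.7, -0.2, -1.0]
opening: 0.0138
```

>>> {"method": "carry_out", "body": {"translation": [[0,-0.0005,0],[0,-0.0005,0],[0,0,0]], "turn": [[0,0,0],[0,0,0],[0,0,0]], "gripper": [1,1,1]}}

```text
time: 12.2
tool_pos: [0.4915, -0.1995, 0.1228]
tool_rot: [3.141, 0.0, -1.654]
contact_force: [-1.6, -0.0, -0.7]
opening: 0.0138
```

>>> {"method": "carry_out", "body": {"translation": [[0,-0.0005,0],[0,-0.0005,0],[0,0,0]], "turn": [[0,0,0],[0,0,0],[0,0,0]], "gripper": [1,1,1]}}

```text
time: 12.5
tool_pos: [0.4926, -0.1996, 0.1228]
tool_rot: [3.141, 0.0, -1.654]
contact_force: [-3.5, 0.5, 0.1]
opening: 0.0137
```

>>> {"method": "carry_out", "body": {"translation": [[0,0.001,0],[0,0.001,0],[0,0.001,0],[0,0,0]], "turn": [[0,0,0],[0,0,0],[0,0,0],[0,0,0]], "gripper": [1,1,1,1]}}

```text
time: 12.9
tool_pos: [0.4903, -0.1995, 0.1231]
tool_rot: [-3.14, -0.0, -1.654]
contact_force: [0.0, -0.4, 0.0]
opening: 0.0134
```

>>> {"method": "carry_out", "body": {"translation": [[0,0.0005,0],[0,0.0005,0],[0,0,0]], "turn": [[0,0,0],[0,0,0],[0,0,0]], "gripper": [1,1,1]}}

```text
time: 13.2
tool_pos: [0.4895, -0.1995, 0.1232]
tool_rot: [-3.14, -0.001, -1.654]
contact_force: [2.5, 0.2, -0.6]
opening: 0.0138
```

>>> {"method": "carry_out", "body": {"translation": [[0,0.0005,0],[0,0.0005,0],[0,0,0]], "turn": [[0,0,0],[0,0,0],[0,0,0]], "gripper": [1,1,1]}}

```text
time: 13.5
tool_pos: [0.489, -0.1995, 0.1231]
tool_rot: [-3.139, -0.001, -1.654]
contact_force: [5.1, 0.6, -3.3]
opening: 0.0135
```

The toes straddle the rim: x contact starts at about +0.7 mm and -1.0 mm. I'll centre it, then press down slowly.

>>> {"method": "carry_out", "body": {"translation": [[0,-0.0014,0],[-0.0006,-0.0014,0],[0,0,0.001],[0,0,0.001],[0,0,0]], "turn": [[0,0,0],[0,0,0],[0,0,0],[0,0,0],[0,0,0]], "gripper": [1,1,1,1,1]}}

```text
time: 14.0
tool_pos: [0.4906, -0.1989, 0.1211]
tool_rot: [3.142, -0.0, -1.654]
contact_force: [0.3, 0.0, 3.4]
opening: 0.0136
```

>>> {"method": "carry_out", "body": {"translation": [[0,0,0.001],[0,0,0.001],[0,0,0.001],[0,0,0.001]], "turn": [[0,0,0],[0,0,0],[0,0,0],[0,0,0]], "gripper": [1,1,1,1]}}

```text
time: 14.4
tool_pos: [0.4909, -0.1991, 0.1175]
tool_rot: [-3.141, -0.001, -1.654]
contact_force: [-0.0, 0.4, 7.8]
opening: 0.0136
```

>>> {"method": "carry_out", "body": {"translation": [[0,0,0.001],[0,0,0.001],[0,0,0.001]], "turn": [[0,0,0],[0,0,0],[0,0,0]], "gripper": [1,1,1]}}

```text
time: 14.7
tool_pos: [0.491, -0.1992, 0.1147]
tool_rot: [-3.14, -0.001, -1.654]
contact_force: [-0.7, 0.6, 7.4]
opening: 0.0135
```

>>> {"method": "carry_out", "body": {"translation": [[0,0,0.0005],[0,0,0.0005],[0,0,0.0005],[0,0,0.0005]], "turn": [[0,0,0],[0,0,0],[0,0,0],[0,0,0]], "gripper": [1,1,1,1]}}

```text
time: 15.1
tool_pos: [0.4907, -0.1989, 0.1116]
tool_rot: [3.141, -0.0, -1.654]
contact_force: [1.0, -1.4, -0.2]
opening: 0.0133
```

>>> {"method": "carry_out", "body": {"translation": [[0,0,0.0005],[0,0,0.0005],[0,0,0.0005],[0,0,0.0005]], "turn": [[0,0,0],[0,0,0],[0,0,0],[0,0,0]], "gripper": [1,1,1,1]}}

```text
time: 15.5
tool_pos: [0.4906, -0.1988, 0.1099]
tool_rot: [3.141, -0.0, -1.654]
contact_force: [-0.1, -0.8, 1.2]
opening: 0.0138
```

The force dropped from about 8 N to 0 N, which is the snap. Next, gentle 0.5 mm steps until the plate lands.

>>> {"method": "carry_out", "body": {"translation": [[0,0,0.0005],[0,0,0.0005],[0,0,0]], "turn": [[0,0,0],[0,0,0],[0,0,0]], "gripper": [1,1,1]}}

```text
time: 15.8
tool_pos: [0.4906, -0.1988, 0.1093]
tool_rot: [3.142, -0.0, -1.654]
contact_force: [-1.1, -0.1, 5.0]
opening: 0.0135
```

>>> {"method": "carry_out", "body": {"translation": [[0,0,0.0005],[0,0,0.0005],[0,0,0]], "turn": [[0,0,0],[0,0,0],[0,0,0]], "gripper": [1,1,1]}}

```text
time: 16.1
tool_pos: [0.4906, -0.1988, 0.1093]
tool_rot: [-3.141, -0.0, -1.654]
contact_force: [-3.2, 0.7, 12.2]
opening: 0.0141
```

Landed hard at TCP z = 0.1093. Now I relieve the load and do a gentle pull to check the latch.

>>> {"method": "carry_out", "body": {"translation": [[0,0,-0.001],[0,0,-0.001],[0,0,0]], "turn": [[0,0,0],[0,0,0],[0,0,0]], "gripper": [1,1,1]}}

```text
time: 16.4
tool_pos: [0.4906, -0.1988, 0.1098]
tool_rot: [3.141, 0.0, -1.654]
contact_force: [-0.2, -0.4, 1.4]
opening: 0.0137
```

>>> {"method": "carry_out", "body": {"translation": [[0,0,-0.001],[0,0,0]], "turn": [[0,0,0],[0,0,0]], "gripper": [1,1]}}

```text
time: 16.6
tool_pos: [0.4905, -0.1987, 0.1104]
tool_rot: [3.141, 0.0, -1.654]
contact_force: [0.8, -1.2, -2.3]
opening: 0.0134
```

It holds against the pull, with about 1 mm of play as expected. I push it back down, release and retreat.

>>> {"method": "carry_out", "body": {"translation": [[0,0,0.001],[0,0,0.0005],[0,0,0],[0,0,0],[0,0,0],[0,0,0],[0,0,0],[0,0,0]], "turn": [[0,0,0],[0,0,0],[0,0,0],[0,0,0],[0,0,0],[0,0,0],[0,0,0],[0,0,0]], "gripper": [1,1,0.6,0.2,0,0,0,0]}}

```text
time: 17.4
tool_pos: [0.4908, -0.1988, 0.1094]
tool_rot: [-3.142, -0.0, -1.654]
contact_force: [-0.7, -0.7, 0.1]
opening: 0.0457
```

>>> {"method": "carry_out", "body": {"translation": [[0,0,-0.01],[0,0,-0.03],[0,0,-0.04],[0,0,-0.04],[0,0,-0.03],[0,0,0],[0,0,0]], "turn": [[0,0,0],[0,0,0],[0,0,0],[0,0,0],[0,0,0],[0,0,0],[0,0,0]], "gripper": [0,0,0,0,0,0,0]}}

```text
time: 18.1
tool_pos: [0.4908, -0.1988, 0.2603]
tool_rot: [-3.14, -0.001, -1.654]
contact_force: [-1.2, 0.4, -0.1]
opening: 0.0461
```

Run:
```python
from h import *
np.set_printoptions(precision=4,suppress=True)
w=read_camera("wrist");s=read_camera("side")
o=robot.observe();print({k:np.round(o[k],4) for k in("time","tool_pos","contact_force","opening")})
a=cv2.resize(w["img"][90:290,180:380],(400,400),interpolation=cv2.INTER_CUBIC);b=cv2.resize(s["img"][150:240,265:355],(400,400),interpolation=cv2.INTER_CUBIC)
cv2.imwrite("pics/end.png",cv2.convertScaleAbs(np.hstack([a,b])[:,:,::-1],alpha=1.6,beta=10))
```

```text
{'time': np.float64(18.2), 'tool_pos': array([ 0.4901, -0.1985,  0.2584]), 'contact_force': array([0.1898, 0.2282, 0.6469]), 'opening': np.float64(0.0457)}
```

View pics/end.png

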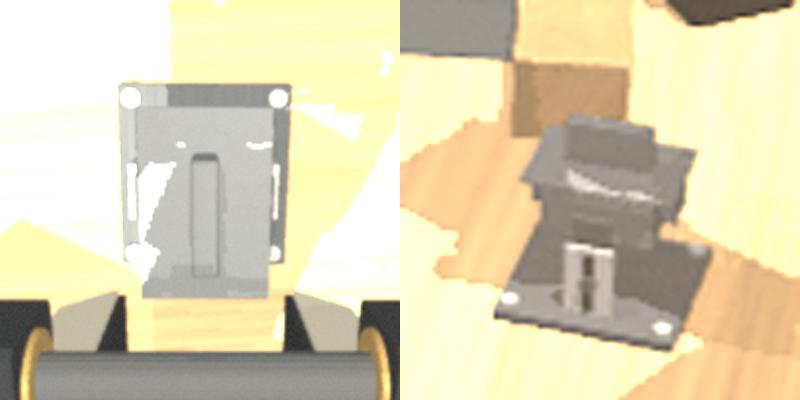

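The picture shows the cover level on the box, fin up, square and centred, with both arms down over the end walls and the gripper clear.

```bash
python3 -c "
from cell import robot; print(robot.hand_in())"
```

```text
the job is handed in; nothing more can be done
None
```

The grey cover with the clip arms is snapped onto the controller's terminal box, fin up, and the job is handed in at about 18 s of the 51 s allowed. No verdict is reported on hand-in.

- **Fit:** I centred it by feel with the toes either side of the rim. While pressing, the readings reached about 8 N, then fell to about 0 at the snap. The plate landed on the rim with the last reading at 12 N, well under 40 N. Forces were only read at the end of each move.
- **Latch:** it held a gentle 2.3 N pull-up with about 1 mm of play. I then pushed it back down before letting go.
- **Final picture:** after release the cover looks level, centred and fully home, with the gripper clear. I didn't check the bystanders one by one in a last picture, but the arm felt no other contact.
- **Disagreement:** the side and wrist cameras differed by about 2 mm on the box's x position. Touching both end walls settled it, at about x = 0.4906 m.

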